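# Lock the practice jaw with its pin and bail

### The arm

A 6-joint arm with a two-finger parallel gripper is mounted at the origin on the work surface. World frame = base frame: x ahead of the robot, y to its left, z up, the work surface at z = 0. Lengths are in m, angles in degrees, forces in N, time in s.
With the tool pointing down it reaches from about 0.4 to 0.825 m from the base axis. Payload 7 kg.
Tool frame: the origin (TCP) lies midway between the tips of the shut fingers; the grasp point (between the pads) lies 19 mm behind it (ctrl.grip_point_offset is the distance from the TCP to the grasp point, in m); x points along the fingers, y is the direction in which the jaws open and shut, and the axes are right-handed (so a half turn about x gives the same grasp; the last joint's range is limited). The gripper opens to 88 mm and grips with 3 to 60 N. Pads are 19 mm wide; open, the fingers measure 130 mm over their backs; the gripper's body (78 mm by 193 mm) begins 47 mm behind the grasp point.
Start: joints at [-47.321, 20.546, 0.682, 0, -70.136, -16.507], TCP at [0.298, -0.606, 0.227] pointing down, gripper open.
Joint ranges: [-176.03, 176.03], [-82.01, 121.73], [-58.28, 71.71], [-173.87, 95.51], [-174.79, -0.11], [-173.66, 173.66]. Speed limits (degrees/s): [136.94, 136.94, 172.46, 180, 180, 180].

### API

Orientations are given as [roll, pitch, yaw] about the fixed x, y, z axes, in that order (R = Rz(yaw) Ry(pitch) Rx(roll)).
In Python, from plant import ctrl gives the robot as it stands.
- The arm moves only by the tool drive_tool, never from a script. Its argument "plan" is a list of rows, each a list of 3 entries, a list of its own where there are three numbers: the shift along the tool's x, y, z in m, then the turn, a rotation vector about the tool's x, y, z in degrees, then the opening, from 0 (shut) to 1 (fully open). In form: [[[dx, dy, dz], [wx, wy, wz], grip], ...]. A call has 1 to 20 rows; each row is the pose to reach, as a shift and turn from the pose measured when the call began, along the tool's axes at that moment; what a row does not reach only later rows make up. A row lasts 1/12 s, in which the tool goes at most 41.7 mm and 7.16 degrees, less where a joint would pass 70% of its speed; a pose out of reach is approached as far as the arm can. A call with a gripper value outside its range is refused whole. The fingers move at their own pace and stop on an object; the grip force is fixed at half the most. Time passes only in rows, so rows that repeat a pose let the fingers close. It gives the time, the measured TCP pose, the force and the opening at its end, in the units of the state.
- ctrl.get_obs(): the state, without advancing time (a new reading comes with each control period).
- ctrl.snapshot(name): name is "scene" or "side" or "wrist"; returns the picture (420x560x3 uint8, blue, green, red); there is no depth.
- ctrl.get_calibration(name): a dict with "fx", "fy", "cx", "cy" (pixels), "R" (3x3) and "t" (3): a world point X has camera coordinates R X + t. Camera axes: x right, y down, z forward; pixel columns grow to the right and rows downward; lengths in m; the calibration is good to about 2 mm. A picture is of the moment at which its call begins: read the wrist's pose just before it. get_calibration takes no time and is no camera call; for the wrist camera it gives the pose at the moment of the call.
- ctrl.close_job(): hands the job in, once; it reports no verdict.
Trained networks look in the newest picture that a camera, given by its name, has taken for a name from the list of things; names that differ only in an ending like _2 or _b are one class to them, and where a whole thing is asked for, a point or a joint stands for the part that bears it (a point fixed in the world has none). Each returns a list of dicts, best first, with "confidence" (0 to 1); they miss things now and then, are a little off and sometimes report something else, mostly with a low value. They report only what shows in the picture. A call takes as long as a camera call. They do not tell look-alikes from the thing itself.
- ctrl.cut_out(camera, name): "pixels" (420x560 bool, what is visible of it) and "pixel" ([column, row] in pixels, amid what is visible of it).
- ctrl.landmark_of(camera, name): "pixel" ([column, row] in pixels: a listed point, or the origin of a listed thing).
The state is a dict: "clock": time; "joint_pos": joint angles; "qvel": joint speeds; "tau": joint torques, N m; "tool_pos": TCP position; "orientation": TCP orientation; "force": force on the tool from outside, world axes, zero at the start; "moment": the same for the moment, N m; "opening": finger opening in m.
Only numpy, scipy, OpenCV 4.12 (cv2) and the standard library are available. Lean on these libraries where they do the work, as an engineer would, in place of code of your own. Each camera call takes 0.05 s, during which the arm holds its last target. There are 200 camera calls.

### The job

Slide the practice jaw down its sloping stand until the hole in its tongue lines up with the holes of the fork, take the loose steel lock pin from its block and push it gently, by feel, through fork and tongue until its flange sits flush on the fork. Then flip the wire bail over the pin so that it lies down on the flange and keeps the pin in. Let go of everything and leave the other things on the bench where they are.

Things in the scene. Friction and masses are not known exactly. Their poses are not given: they have to be found in the camera images.
- fork: Aluminium fork, lower end of a practice-jaw stand fixed to the bench, sloping 25 deg. Origin: on the axis of its holes, underside of the lower cheek. z: hole axis, up, 25 deg from vertical; the pin goes in along -z. x: up the slope (away from the robot at yaw 0); y level. Lower cheek z 0-10 mm, 12.5 mm hole; gap for the tongue 10-20; upper cheek 20-28, 15 mm hole; x -52 to 22, y -42 to 42. Free space below the holes.
- fork_mouth (a point): Centre of the mouth of the fork's hole on the top of the upper cheek: (0, 0, 28 mm) in the fork's frame. This is where the pin's origin comes when it is fully home.
- carriage (a joint): Slide of the jaw carriage along the fork's x, m: 0 with the tongue's hole in line with the fork's, positive up the slope; range -0.010 to 0.062, starts at 0.026 to 0.046. Moving it down takes up to 5 N. Let go at 0, a return spring draws it back up 3 to 5 mm and it stays there; feel for its hole with the tip of the pin, whose taper, pushed in with 5 to 20 N, wedges it back in line.
- post_top (a point): Centre of the top of the round steel post by which the carriage is moved: 16 mm across, 45 mm long, parallel to the fork's z, 58 mm up the slope from the tongue's hole (fork frame: x = 58 mm + slide value, y = 0, top z = 64 mm). From 92 mm up the slope of the hole the carriage carries a pink jaw model with white teeth, its top at z = 60 mm.
- tongue_hole (a point): Centre, on the upper face, of the 12.5 mm hole near the lower end of the carriage's steel plate (the tongue, 8 mm thick, 54 mm wide). It moves with the carriage: in the fork's frame x = slide value, y = 0, z = 19 mm. Under the upper cheek, so seen only through the fork's hole once in line.
- pin: Loose steel lock pin, about 90 g. Origin: centre of the underside of its flange; z along its axis towards the grip. Flange 32 mm across, z 0 to 6 mm; round grip 14 mm across, z 6 to 38 mm; shaft 10 mm across down to z = -36 mm, then a taper to 6.5 mm across at z = -45 mm. Starts upright in the white block, flange resting on its top. Home: z along the fork's z.
- pin_block: White plastic block 80 x 70 x 52 mm, fixed to the bench, origin at the centre of its underside; the pin stands in its 12 mm bore at x = 14 mm, y = 0, 48 mm deep.
- bail (a joint): Angle of the steel wire bail, rad: 0 when it lies down along the fork's +x, flat on the flange of a pin that is home; grows as it lifts and swings over towards the fork's -x. Range 0 to 2.3, starts open at 1.85 to 2.1. Its hinge axis is parallel to the fork's y through x = -42, z = 37 mm. Hinge friction (about 1 N at the bar) keeps it where it is left.
- bail_bar (a point): Middle of the bail's cross bar: 26 mm long, parallel to the fork's y, 70 mm from the hinge axis. The wire is 5 mm thick. 21 mm is clear between the bail's two legs, so it passes over the pin's 14 mm grip but lies on its flange. Lying down, the bar is at x = 28, z = 37 mm in the fork's frame.
Not all that is in view belongs to the job. Several things have the shape of the pin; the one meant has the colours described above.

How it is judged (in metres and radians):
On the way, in this order (a step that is already met when the one before it is completed fails the run):
1. the jaw is slid down until the hole of its tongue lines up with the fork's holes (within 5 mm) (value of joint carriage between -0.005 and 0.005 m), for 0.2 s.
2. the pin is through fork and tongue with its flange home on the fork, the bail still open (all of step 1 and z of pin in the frame of fork between 0.026 and 0.0305 m and x of pin in the frame of fork between -0.0035 and 0.0035 m and y of pin in the frame of fork between -0.0035 and 0.0035 m and angle between the z axis of pin and the z axis of fork, either way round below 0.15 rad and value of joint bail above 0.8 rad), for 0.2 s.
3. the bail is flipped down onto the flange (z of pin in the frame of fork between 0.026 and 0.0305 m and x of pin in the frame of fork between -0.0035 and 0.0035 m and y of pin in the frame of fork between -0.0035 and 0.0035 m and angle between the z axis of pin and the z axis of fork, either way round below 0.15 rad and value of joint bail below 0.13 rad), for 0.2 s.
At the end, for the whole second after the job is handed in: The pin is at rest through both cheeks and the tongue, its flange within 2.5 mm of the upper cheek and its axis within 3.5 mm and 0.15 rad of the holes' axis; the carriage is within 5 mm of line; the bail lies down within 0.13 rad of flat (all of step 1 and all of step 3 and linear speed of pin below 0.02 m/s); the robot touches nothing.
It fails at once if the pin is forced: pressed against the stand with over 60 N (contact force between pin and fork above 60 N).
It fails at once if another thing on the bench is moved by more than 30 mm (distance of any of bur_stand, stone_jaw, mirror, scaler, beaker, rinse_bottle, tray from where it was at the start of the episode above 0.03 m).
It also fails if it takes over 64 s, if anything falls off the work surface, if the arm or the gripper's body presses on something with over 40 N, if the wrist force passes 120 N, or if a joint passes its speed limit or range.

## Working session

There is one attempt and no reset: what is moved stays moved. The work goes in short steps, Python scripts to look and compute and a tool call to move; the robot and the scene stay as the last step left them, time stands still between calls to the robot, and variables do not carry over. Pictures are saved under pics/ and viewed, about 8 in all and at most 12, crops included, and the job is handed in when it is done.

Besides the shell and the picture viewer there is one more tool, called after "Call:" by a JSON object that holds its "fn" and its "kwargs", one argument or row to a line. drive_tool: Moves the arm, as the interface text tells. Its arguments: {"type":"object","properties":{"plan":{"type":"array","items":{"type":"array"}}},"required":["plan"]}

```bash
ls; mkdir -p pics
cat > h.py <<'E'
import numpy as np,cv2
from plant import ctrl
from scipy.spatial.transform import Rotation as Ro
from scipy.optimize import least_squares
def cal(n):
    c=ctrl.get_calibration(n); return {k:np.array(v) for k,v in c.items()}
def proj(c,X):
    p=np.atleast_2d(X)@c['R'].T+c['t']; return np.c_[c['fx']*p[:,0]/p[:,2]+c['cx'],c['fy']*p[:,1]/p[:,2]+c['cy']]
def tri(obs):
    f=lambda X:np.concatenate([(proj(c,X)[0]-p) for c,p in obs])
    r=least_squares(f,[0.5,0,0.1]); return r.x,np.abs(r.fun).max()
def tool():
    o=ctrl.get_obs(); return np.array(o['tool_pos']),Ro.from_euler('xyz',o['orientation'],degrees=True)
def delta(P,R):
    p,r=tool(); return r.inv().apply(np.array(P)-p),(r.inv()*R).as_rotvec(degrees=True)
E
python3 - <<'E'
from h import *
print(ctrl.get_obs(), ctrl.grip_point_offset)
ims=[]
for n in ['scene','side']:
    im=ctrl.snapshot(n); cv2.imwrite(f'pics/{n}0.png',cv2.resize(im,None,fx=1.42,fy=1.42)); c=cal(n);print(n,-c['R'].T@c['t'])
    for t in ['fork','fork_mouth','post_top','pin','pin_block','bail_bar']:
        print(t,[(np.round(d['pixel'],1).tolist(),round(d['confidence'],2)) for d in ctrl.landmark_of(n,t)])
E
```

```text
pics
{'clock': 0.0, 'joint_pos': array([-4.73216156e+01,  2.05918867e+01,  6.32934147e-01, -2.36570322e-02,
       -7.01364870e+01, -1.65082317e+01]), 'qvel': array([-0.00560633, -0.01489923,  0.08698597,  0.14512101, -0.02001438,
        0.05629119]), 'tau': array([-1.84200426e-04, -5.82722247e+01,  2.93054473e+01,  6.99724987e+00,
        6.84153638e-03, -1.90401124e-04]), 'tool_pos': array([ 0.29747959, -0.60534303,  0.2256001 ]), 'orientation': array([ 93.39325782,  89.90200279, 119.55535383]), 'force': array([ 0.19234941, -0.23222747, -0.15257018]), 'moment': array([0.02604736, 0.00395601, 0.06601687]), 'opening': 0.0877657342578364} 0.0188
scene [ 0.97182334 -0.60903501  0.89277279]
fork [([281.6, 236.1], 0.67)]
fork_mouth [([278.4, 224.8], 0.58)]
post_top [([296.1, 219.8], 0.69)]
pin [([304.5, 159.8], 0.59), ([316.2, 184.9], 0.44)]
pin_block [([301.6, 173.0], 0.6), ([250.4, 189.0], 0.32)]
bail_bar [([252.2, 188.9], 0.44)]
side [0.30503647 0.77344258 0.69510833]
fork [([261.8, 210.0], 0.56)]
fork_mouth [([264.2, 203.5], 0.71)]
post_top [([241.5, 161.2], 0.7)]
pin [([255.7, 346.6], 0.92)]
pin_block [([260.6, 368.7], 0.95)]
bail_bar [([301.9, 200.5], 0.5), ([253.2, 195.6], 0.37)]
```

View pics/scene0.png

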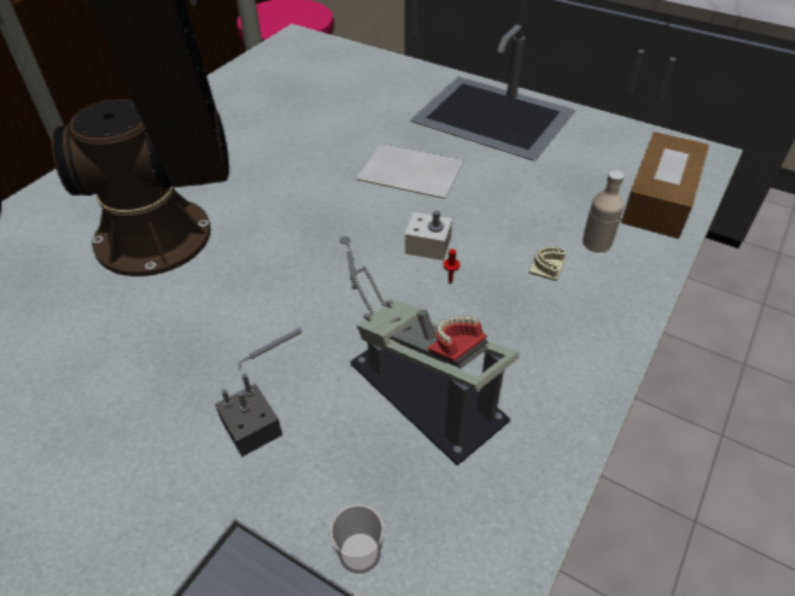

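View pics/side0.png

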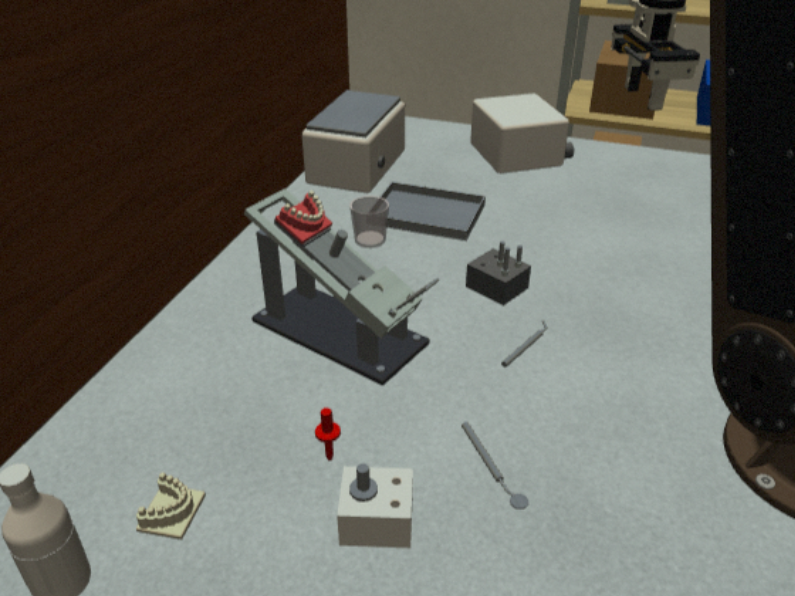

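Candidates for the pin, in the enlarged views: steel pin in the white block (scene 436,220; side 363,485), red pin (scene 452,262; side 327,432), and steel burs in the dark stand (scene 240,395). The steel pin in the white block matches the description. The carriage sits up the slope, and the bail is open towards the robot.

```bash
cat >> h.py <<'E'
def fpose(v): # x,y,z(origin),yaw deg
    return np.array(v[:3]), Ro.from_euler('z',v[3],degrees=True)*Ro.from_euler('y',-25,degrees=True)
def fw(v,X):
    p,R=fpose(v); return p+R.apply(X)
E
python3 - <<'E'
from h import *
cs,cd=cal('scene'),cal('side')
d=ctrl.cut_out
S={'fork':(281.6,236.1),'m':(278.4,224.8),'post':(296.1,219.8),'bar':(252.2,188.9)}
D={'fork':(261.8,210),'m':(264.2,203.5),'post':(241.5,161.2),'bar':(301.9,200.5)}
for k in S: print(k,tri([(cs,S[k]),(cd,D[k])]))
print('pin',tri([(cs,(304.5,159.8)),(cd,(255.7,346.6))]),'block',tri([(cs,(301.6,173)),(cd,(260.6,368.7))]))
def pts(v):
    a=v[5]; return fw(v,np.array([[0,0,0],[0,0,.028],[.058+v[4],0,.064],[-.042+.07*np.cos(a),0,.037+.07*np.sin(a)]]))
def f(v):
    P=pts(v); return np.r_[(proj(cs,P)-np.array(list(S.values()))).ravel(),(proj(cd,P)-np.array(list(D.values()))).ravel()]
r=least_squares(f,[.65,-.1,.1,0,.036,2],loss='soft_l1',x_scale=[.1,.1,.1,10,.01,.2]);print(r.x.round(4),r.fun.round(1))
# zoomed crops
a=ctrl.snapshot('scene')[140:320,230:400]; b=ctrl.snapshot('side')[130:280,170:340]
cv2.imwrite('pics/crop1.png',np.hstack([cv2.resize(a[:150],None,fx=2.35,fy=2.35,interpolation=2),cv2.resize(b,None,fx=2.35,fy=2.35,interpolation=2)]))
E
```

```text
fork (array([ 0.615407  , -0.0312726 ,  0.09077035]), np.float64(0.9657504353558579))
m (array([ 0.60480242, -0.02303185,  0.11485689]), np.float64(0.041432952208538154))
post (array([ 0.66199535, -0.04792098,  0.18771876]), np.float64(0.6413803907571491))
bar (array([0.51806908, 0.00623491, 0.1597264 ]), np.float64(0.36222569599982535))
pin (array([0.51224931, 0.27144817, 0.05054036]), np.float64(0.8152258144081657)) block (array([ 0.50512714,  0.27100276, -0.0019445 ]), np.float64(0.8874254037776836))
[  0.615   -0.0296   0.0922 -20.2321   0.0278   1.9001] [-0.8 -1.1 -0.9 -0.2 -0.2  0.2  0.6  0.8 -1.   0.   0.9 -1.7 -1.   0.8
 -0.2  0.3]
```

View pics/crop1.png

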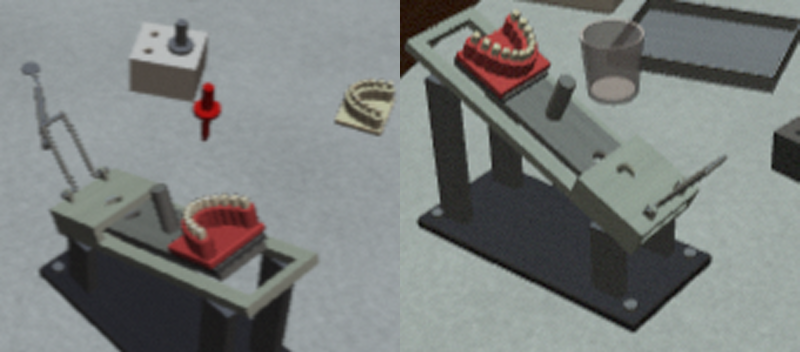

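```bash
cat >> h.py <<'E'
V=[.615,-.0296,.0922,-20.23]
def toolR(v,s=1): # tool x=-fork z, tool y = s*fork y
    R=fpose(v)[1].as_matrix(); return Ro.from_matrix(np.c_[-R[:,2],s*R[:,1],s*R[:,0]])  # z = x×y
def go(v,X,s=1):
    d,w=delta(fw(v,X),toolR(v,s)); print(d.round(4).tolist(),w.round(1).tolist())
def infork(v):
    p,r=tool(); P,R=fpose(v); return R.inv().apply(p-P)*1e3
E
python3 - <<'E'
from h import *
R=toolR(V).as_matrix(); print(np.linalg.det(R)); print(tool()[1].as_matrix().round(2))
for s in (1,-1): go(V,[.05,0,.17],s)
c=cal('wrist'); p,r=tool(); print('cam in tool',r.inv().apply(-c['R'].T@c['t']-p), r.inv().apply(c['R'][2]),r.inv().apply(c['R'][0]),c['fx'])
E
```

```text
0.9999999999999999
[[-0.   -0.44  0.9 ]
 [-0.    0.9   0.44]
 [-1.   -0.   -0.  ]]
[-0.0408, 0.3963, 0.5206] [45.7, -23.6, -10.1]
[-0.0408, 0.3963, 0.5206] [-131.0, 12.4, -29.0]
cam in tool [-0.15773628 -0.00131409 -0.07805276] [ 0.95667019 -0.00121877  0.29117119] [1.12881978e-03 9.99999249e-01 4.76909720e-04] 305.74007928244004
```

Call:
{"fn": "drive_tool", "kwargs": {
  "plan": [
    [[-0.04, 0.1, 0.13], [11, -6, -2.5], 1],
    [[-0.04, 0.2, 0.26], [23, -12, -5], 1],
    [[-0.04, 0.3, 0.39], [34, -18, -7.5], 1],
    [[-0.041, 0.396, 0.521], [45.7, -23.6, -10.1], 1],
    [[-0.041, 0.396, 0.521], [45.7, -23.6, -10.1], 1],
    [[-0.041, 0.396, 0.521], [45.7, -23.6, -10.1], 1],
    [[-0.041, 0.396, 0.521], [45.7, -23.6, -10.1], 1],
    [[-0.041, 0.396, 0.521], [45.7, -23.6, -10.1], 1],
    [[-0.041, 0.396, 0.521], [45.7, -23.6, -10.1], 1],
    [[-0.041, 0.396, 0.521], [45.7, -23.6, -10.1], 1],
    [[-0.041, 0.396, 0.521], [45.7, -23.6, -10.1], 1],
    [[-0.041, 0.396, 0.521], [45.7, -23.6, -10.1], 1],
    [[-0.041, 0.396, 0.521], [45.7, -23.6, -10.1], 1],
    [[-0.041, 0.396, 0.521], [45.7, -23.6, -10.1], 1],
    [[-0.041, 0.396, 0.521], [45.7, -23.6, -10.1], 1],
    [[-0.041, 0.396, 0.521], [45.7, -23.6, -10.1], 1],
    [[-0.041, 0.396, 0.521], [45.7, -23.6, -10.1], 1],
    [[-0.041, 0.396, 0.521], [45.7, -23.6, -10.1], 1],
    [[-0.041, 0.396, 0.521], [45.7, -23.6, -10.1], 1]
  ]
}}

```text
clock: 2.38
tool_pos: [0.5913, -0.0187, 0.2673]
orientation: [-0.0, 65.0, -20.1]
force: [0.2, -0.4, -0.3]
opening: 0.0876
```

Run:
```python
from h import *
print(infork(V).round(1))
c=cal('wrist'); im=ctrl.snapshot('wrist'); np.savez('w1.npz',**c); cv2.imwrite('pics/w1raw.png',im)
for t in ['fork','fork_mouth','post_top','tongue_hole','bail_bar']:
    print(t,[(np.round(d['pixel'],1).tolist(),round(d['confidence'],2)) for d in ctrl.landmark_of('wrist',t)])
print(proj(c,fw(V,np.array([[0,0,.028],[.0858,0,.064],[-.042-.022,0,.103],[0,0,0.0]]))).round(1))
```

```text
[ 50.4   2.  169.7]
fork [([283.2, 138.4], 0.9)]
fork_mouth [([280.0, 135.8], 0.69)]
post_top [([283.1, 136.4], 0.66), ([281.6, 233.3], 0.59)]
tongue_hole [([279.6, 158.9], 0.69)]
bail_bar [([273.7, 52.0], 0.95)]
[[281.1 137.8]
 [280.9 235.2]
 [280.6  50.4]
 [281.3 135.3]]
```

View pics/w1raw.png

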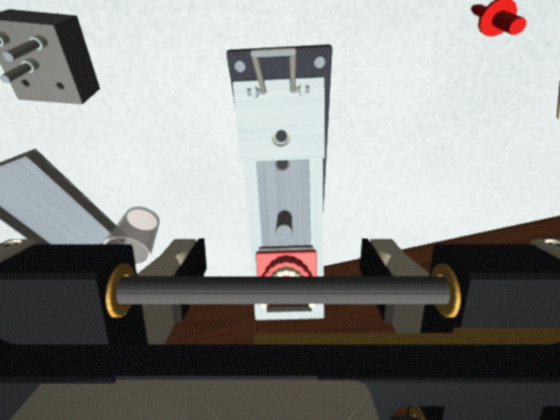

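```bash
cat > fit.py <<'E'
from h import *
cs,cd=cal('scene'),cal('side'); cw=dict(np.load('w1.npz'))
O=[(cs,'fork',(281.6,236.1)),(cs,'m',(278.4,224.8)),(cs,'post',(296.1,219.8)),(cs,'bar',(252.2,188.9)),
(cd,'fork',(261.8,210)),(cd,'m',(264.2,203.5)),(cd,'post',(241.5,161.2)),(cd,'bar',(301.9,200.5)),
(cw,'m',(280.5,136.5)),(cw,'post',(282.5,233.3)),(cw,'bar',(273.7,52)),(cw,'th',(281.5,163))]
def pt(v,k):
    a=v[5]; return fw(v,{'fork':[0,0,0],'m':[0,0,.028],'post':[.058+v[4],0,.064],'th':[v[4],0,.019],'bar':[-.042+.07*np.cos(a),0,.037+.07*np.sin(a)]}[k])
f=lambda v:np.concatenate([(proj(c,pt(v,k))[0]-p)*(1 if k!='bar' else .5) for c,k,p in O])
r=least_squares(f,V+[.03,2],loss='soft_l1',x_scale=[.1,.1,.1,10,.01,.2]);print(r.x.round(4).tolist())
for (c,k,p),e in zip(O,r.fun.reshape(-1,2)):print(k,e.round(1))
print(infork(r.x[:4]))
E
python3 fit.py
```

```text
[0.6146, -0.0297, 0.0909, -18.2809, 0.027, 1.8662]
fork [-0.9 -0.8]
m [-1.2  0.2]
post [-0.   0.1]
bar [-0.1  0.9]
fork [-0.8  0.5]
m [ 1.2 -1.3]
post [-1.1  1.9]
bar [ 0.2 -0.5]
m [-0.   0.4]
post [-0.1 -0.1]
bar [ 0.7 -0.1]
th [-0.   0.1]
[5.14182158e+01 5.09172316e-02 1.71178193e+02]
```

```bash
sed -i 's/^V=.*/V=[.6146,-.0297,.0909,-18.28]/' h.py
python3 - <<'E'
from h import *
go(V,[.085,0,.08]);go(V,[.085,0,.036])
E
```

```text
[0.0912, 0.0024, 0.0335] [-1.9, 0.0, 0.8]
[0.1352, 0.0031, 0.0335] [-1.9, 0.0, 0.8]
```

Call:
{"fn": "drive_tool", "kwargs": {
  "plan": [
    [[0.03, 0.001, 0.0335], [-1, 0, 0.4], 1],
    [[0.06, 0.002, 0.0335], [-1.9, 0, 0.8], 1],
    [[0.091, 0.0024, 0.0335], [-1.9, 0, 0.8], 1],
    [[0.115, 0.003, 0.0335], [-1.9, 0, 0.8], 1],
    [[0.135, 0.003, 0.0335], [-1.9, 0, 0.8], 1],
    [[0.135, 0.003, 0.0335], [-1.9, 0, 0.8], 1],
    [[0.135, 0.003, 0.0335], [-1.9, 0, 0.8], 1]
  ]
}}

```text
clock: 3.27
tool_pos: [0.6724, -0.0509, 0.1586]
orientation: [-0.3, 65.1, -18.7]
force: [-0.5, 0.1, 1.0]
opening: 0.0879
```

Call:
{"fn": "drive_tool", "kwargs": {
  "plan": [
    [[0, 0, 0], [0, 0, 0], 0.1],
    [[0, 0, 0], [0, 0, 0], 0.1],
    [[0, 0, 0], [0, 0, 0], 0.1],
    [[0, 0, 0], [0, 0, 0], 0.1],
    [[0, 0, 0], [0, 0, 0], 0.1],
    [[0, 0, 0], [0, 0, 0], 0.1]
  ]
}}

```text
clock: 3.77
tool_pos: [0.6725, -0.0506, 0.1593]
orientation: [-0.2, 65.1, -18.6]
force: [0.1, 0.4, -0.0]
opening: 0.0533
```

Run:
```python
from h import *
o=ctrl.get_obs();print(infork(V).round(1),o['opening'],o['force'])
c=cal('wrist'); im=ctrl.snapshot('wrist'); cv2.imwrite('pics/w2.png',im)
```

```text
[84.7 -1.6 36. ] 0.053294801046297774 [ 0.09662313  0.44162754 -0.04093983]
```

View pics/w2.png

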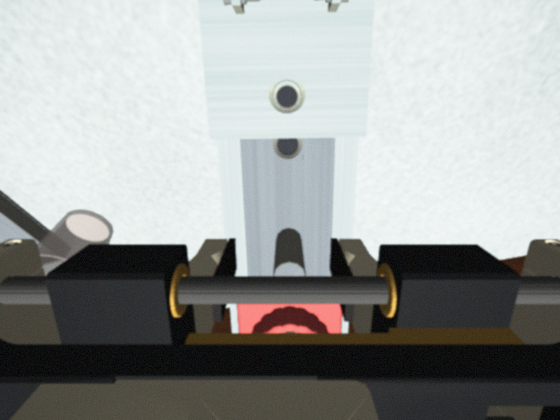

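Call:
{"fn": "drive_tool", "kwargs": {
  "plan": [
    [[0, 0.0015, 0], [0, 0, 0], 0.1],
    [[0, 0.0015, 0], [0, 0, 0], 0.1],
    [[0, 0.0015, 0], [0, 0, 0], 0.1],
    [[0, 0.0015, 0], [0, 0, 0], 0.1],
    [[0, 0.0015, 0], [0, 0, 0], 0.1],
    [[0, 0.0015, 0], [0, 0, 0], 0.1],
    [[0, 0.0015, 0], [0, 0, 0], 0.1]
  ]
}}

```text
clock: 4.4
tool_pos: [0.6739, -0.0477, 0.1593]
orientation: [-0.0, 65.0, -18.3]
force: [2.4, 4.7, -2.9]
opening: 0.0156
```

Run:
```python
from h import *
o=ctrl.get_obs();print(infork(V).round(1),o['opening'],o['force'])
ctrl.snapshot('wrist');c=cal('wrist')
for t in ['fork_mouth','tongue_hole','post_top']:
    print(t,[(np.round(d['pixel'],1).tolist(),round(d['confidence'],2)) for d in ctrl.landmark_of('wrist',t)])
print(proj(c,fw(V,np.array([[0,0,.028],[.027,0,.019],[.085,0,.064]]))).round(1))
```

```text
[85.1  1.5 35.8] 0.015579983581763058 [ 2.38384735  4.73796736 -2.92403365]
fork_mouth [([278.9, 92.7], 0.79)]
tongue_hole [([281.1, 145.5], 0.81)]
post_top [([281.8, 278.2], 0.83), ([282.1, 98.6], 0.56)]
[[280.7  92.9]
 [280.9 144.5]
 [280.4 278. ]]
```

Call:
{"fn": "drive_tool", "kwargs": {
  "plan": [
    [[0, 0, -0.006], [0, 0, 0], 0.1],
    [[0, 0, -0.012], [0, 0, 0], 0.1],
    [[0, 0, -0.018], [0, 0, 0], 0.1],
    [[0, 0, -0.024], [0, 0, 0], 0.1],
    [[0, 0, -0.028], [0, 0, 0], 0.1],
    [[0, 0, -0.03], [0, 0, 0], 0.1],
    [[0, 0, -0.03], [0, 0, 0], 0.1],
    [[0, 0, -0.03], [0, 0, 0], 0.1],
    [[0, 0, -0.03], [0, 0, 0], 0.1],
    [[0, 0, -0.03], [0, 0, 0], 0.1]
  ]
}}

```text
clock: 5.43
tool_pos: [0.6479, -0.0395, 0.1465]
orientation: [-0.1, 65.0, -18.4]
force: [-0.4, -2.2, 0.3]
opening: 0.0155
```

Run:
```python
from h import *
o=ctrl.get_obs();print(infork(V).round(1),o['opening'],o['force'])
im=ctrl.snapshot('wrist');c=cal('wrist')
for t in ['fork_mouth','tongue_hole','post_top']:
    print(t,[(np.round(d['pixel'],1).tolist(),round(d['confidence'],2)) for d in ctrl.landmark_of('wrist',t)])
print(proj(c,fw(V,np.array([[0,0,.028],[0,0,.019],[.058,0,.064]]))).round(1))
cv2.imwrite('pics/w3.png',cv2.resize(im[60:300,180:380],None,fx=2.5,fy=2.5))
```

```text
[54.9  1.2 35.7] 0.015510802560040502 [-0.44564242 -2.15083788  0.28942229]
fork_mouth [([280.9, 151.6], 0.74)]
tongue_hole [([281.3, 144.4], 0.72)]
post_top [([283.0, 277.2], 0.75)]
[[281.4 152.3]
 [281.5 150.1]
 [281.2 283.8]]
```

View pics/w3.png

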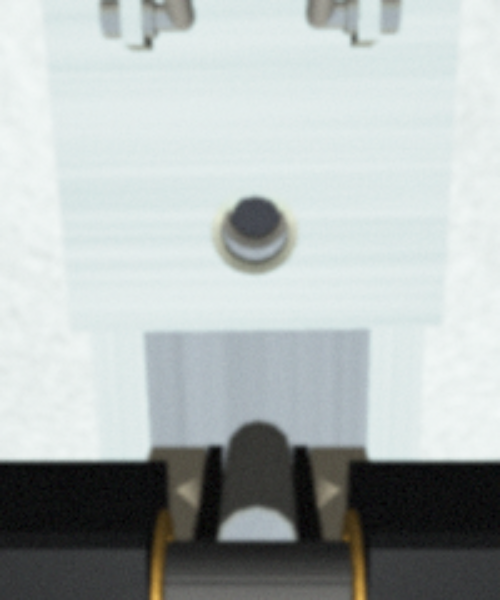

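Call:
{"fn": "drive_tool", "kwargs": {
  "plan": [
    [[0, 0, 0], [0, 0, 0], 0.6],
    [[0, 0, 0], [0, 0, 0], 0.6],
    [[0, 0, 0], [0, 0, 0], 0.6],
    [[0, 0, 0], [0, 0, 0], 0.6],
    [[-0.03, 0, 0], [0, 0, 0], 0.6],
    [[-0.065, 0, 0], [0, 0, 0], 0.6],
    [[-0.1, 0, 0], [0, 0, 0], 0.6],
    [[-0.1, 0, 0], [0, 0, 0], 0.6]
  ]
}}

```text
clock: 6.3
tool_pos: [0.6092, -0.0241, 0.2443]
orientation: [0.7, 64.6, -17.5]
force: [1.2, 0.8, 0.6]
opening: 0.0521
```

Run:
```python
from h import *
cs,cd=cal('scene'),cal('side')
print('red flange',tri([(cs,(452/1.42,265/1.42)),(cd,(327/1.42,432/1.42))]))
o=ctrl.get_obs();print(infork(V).round(1),o['opening'],o['clock'])
im=ctrl.snapshot('wrist');c=cal('wrist')
for t in ['fork_mouth','tongue_hole','post_top']:
    print(t,[(np.round(d['pixel'],1).tolist(),round(d['confidence'],2)) for d in ctrl.landmark_of('wrist',t)])
print(proj(c,fw(V,np.array([[0,0,.028],[0.0,0,.019],[.058,0,.064]]))).round(1))
for yaw in (-18.3,0,25):
    d,w=delta([.512,.2714,.16],Ro.from_euler('xyz',[0,90,yaw],degrees=True));print(yaw,d.round(4),w.round(1))
```

```text
red flange (array([0.5903038 , 0.19636235, 0.04719692]), np.float64(1.1055343204151313))
[ 58.6   3.6 141.9] 0.05206548635834891 6.3
fork_mouth [([277.5, 128.1], 0.85)]
tongue_hole [([276.0, 135.9], 0.81)]
post_top [([277.8, 215.4], 0.79)]
[[278.7 131.9]
 [278.8 131. ]
 [278.7 209.4]]
-18.3 [-0.0083  0.2526 -0.1992] [ 0.  24.9  0. ]
0 [-0.0083  0.2526 -0.1992] [-18.   24.7   4. ]
25 [-0.0083  0.2526 -0.1992] [-42.6  23.7   9.5]
```

Run:
```python
from h import *
for i in range(2):
    print(infork(V).round(1))
    im=ctrl.snapshot('wrist');c=cal('wrist')
    for t in ['fork_mouth','tongue_hole','post_top']:
        print(t,[(np.round(d['pixel'],1).tolist(),round(d['confidence'],2)) for d in ctrl.landmark_of('wrist',t)][:1])
for s in (0,.005): print(proj(c,fw(V,np.array([[0,0,.028],[s,0,.019],[.058+s,0,.064]]))).round(1))
cv2.imwrite('pics/w4.png',cv2.resize(im[90:250,200:360],None,fx=3.5,fy=3.5))
```

```text
[ 54.6   1.2 135.4]
fork_mouth [([282.1, 138.8], 0.81)]
tongue_hole [([280.6, 140.3], 0.75)]
post_top [([285.2, 222.3], 0.61)]
[ 54.3   0.7 134.6]
fork_mouth [([279.8, 137.0], 0.64)]
tongue_hole [([281.5, 141.7], 0.82)]
post_top [([286.8, 220.3], 0.69)]
[[282.8 137. ]
 [282.9 136.1]
 [282.7 215.7]]
[[282.8 137. ]
 [282.8 141.8]
 [282.7 221.6]]
```

View pics/w4.png

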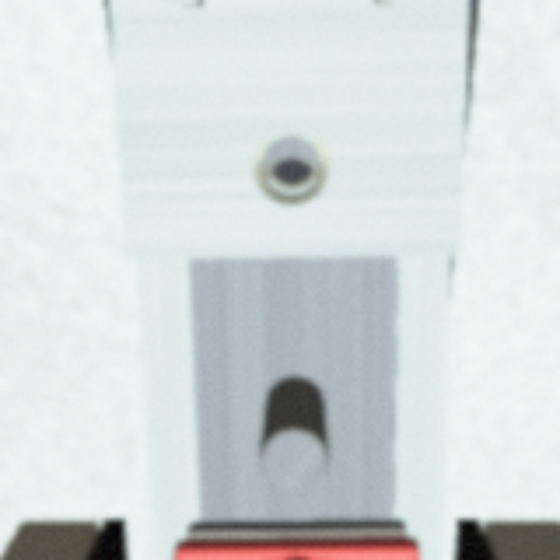

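Run:
```python
from h import *
d,w=delta([.512,.2714,.16],Ro.from_euler('xyz',[0,90,-18.3],degrees=True));print(d.round(4),w.round(1))
```

```text
[-0.0086  0.2528 -0.1995] [ 0.  24.9  0.1]
```

Call:
{"fn": "drive_tool", "kwargs": {
  "plan": [
    [[-0.02, 0.04, -0.02], [0, 4, 0], 0.6],
    [[-0.02, 0.08, -0.05], [0, 8, 0], 0.6],
    [[-0.02, 0.12, -0.08], [0, 12, 0], 0.6],
    [[-0.02, 0.16, -0.12], [0, 16, 0], 0.6],
    [[-0.02, 0.2, -0.16], [0, 20, 0], 0.6],
    [[-0.015, 0.23, -0.18], [0, 24.9, 0.1], 0.6],
    [[-0.009, 0.253, -0.2], [0, 24.9, 0.1], 0.6],
    [[-0.009, 0.253, -0.2], [0, 24.9, 0.1], 0.6],
    [[-0.009, 0.253, -0.2], [0, 24.9, 0.1], 0.6],
    [[-0.009, 0.253, -0.2], [0, 24.9, 0.1], 0.6],
    [[-0.009, 0.253, -0.2], [0, 24.9, 0.1], 0.6],
    [[-0.009, 0.253, -0.2], [0, 24.9, 0.1], 0.6]
  ]
}}

```text
clock: 7.9
tool_pos: [0.5118, 0.2712, 0.1605]
orientation: [41.2, 89.9, 22.9]
force: [-0.7, -1.4, 1.3]
opening: 0.0524
```

Run:
```python
from h import *
print(tool()[0])
obs=[(cal('scene'),(304.5,159.8)),(cal('side'),(255.7,346.6))]
im=ctrl.snapshot('wrist');c=cal('wrist')
for t in ['pin','pin_block']:
    L=ctrl.landmark_of('wrist',t);print(t,[(np.round(d['pixel'],1).tolist(),round(d['confidence'],2)) for d in L])
    if t=='pin':P=L[0]['pixel']
print(proj(c,[.512,.2714,.052]))
print(tri(obs+[(c,P)]))
X=least_squares(lambda q:proj(c,[q[0],q[1],.052])[0]-P,[.5,.27]).x
print('plane',X)
d,w=delta([X[0],X[1],.063],Ro.from_euler('xyz',[0,90,-18.3],degrees=True));print(d.round(4),w.round(1))
cv2.imwrite('pics/w5.png',im)
```

```text
[0.51181993 0.27117945 0.16053608]
pin [([280.2, 199.6], 0.71)]
pin_block [([277.8, 181.5], 0.79)]
[[283.625662   197.03861279]]
(array([0.51375292, 0.26810372, 0.04919362]), np.float64(1.3005579077563993))
plane [0.51332108 0.26767985]
[ 0.0978 -0.0029  0.0023] [-0.1  0.1 -0.1]
```

View pics/w5.png

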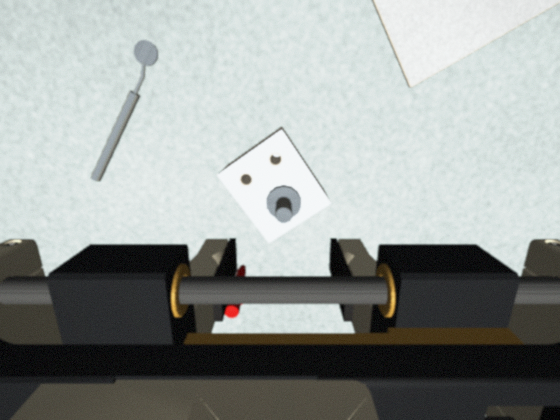

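Run:
```python
from h import *
c=cal('wrist')
for P,z in (((283.5,203),.058),((284,215.5),.089)):
    X=least_squares(lambda q:proj(c,[q[0],q[1],z])[0]-P,[.5,.27]).x
    d,w=delta([X[0],X[1],.063],Ro.from_euler('xyz',[0,90,-18.3],degrees=True));print(X,d.round(4),w.round(1))
```

```text
[0.51559465 0.27008419] [0.0978 0.0001 0.0037] [-0.1  0.1 -0.1]
[0.51640429 0.27014429] [0.0978 0.0005 0.0044] [-0.1  0.1 -0.1]
```

Call:
{"fn": "drive_tool", "kwargs": {
  "plan": [
    [[0.035, 0, 0.004], [0, 0, 0], 0.6],
    [[0.07, 0, 0.004], [0, 0, 0], 0.6],
    [[0.09, 0, 0.004], [0, 0, 0], 0.6],
    [[0.097, 0, 0.004], [0, 0, 0], 0.6],
    [[0.097, 0, 0.004], [0, 0, 0], 0.3],
    [[0.097, 0, 0.004], [0, 0, 0], 0.1],
    [[0.097, 0, 0.004], [0, 0, 0], 0.05],
    [[0.097, 0, 0.004], [0, 0, 0], 0.05],
    [[0.097, 0, 0.004], [0, 0, 0], 0.05],
    [[0.097, 0, 0.004], [0, 0, 0], 0.05],
    [[0.097, 0, 0.004], [0, 0, 0], 0.05],
    [[0.097, 0, 0.004], [0, 0, 0], 0.05],
    [[0.097, 0, 0.004], [0, 0, 0], 0.05]
  ]
}}

```text
clock: 9.13
tool_pos: [0.5161, 0.2702, 0.0645]
orientation: [55.4, 89.8, 37.1]
force: [-1.4, 0.3, 5.6]
opening: 0.0133
```

Call:
{"fn": "drive_tool", "kwargs": {
  "plan": [
    [[-0.01, 0, 0], [0, 0, 0], 0.05],
    [[-0.03, 0, 0], [0, 0, 0], 0.05],
    [[-0.06, 0, 0], [0, 0, 0], 0.05],
    [[-0.1, 0, 0], [0, 0, 0], 0.05],
    [[-0.14, 0, 0], [0, 0, 0], 0.05],
    [[-0.14, 0, 0], [0, 0, 0], 0.05],
    [[-0.14, 0, 0], [0, 0, 0], 0.05]
  ]
}}

```text
clock: 9.72
tool_pos: [0.5168, 0.2708, 0.2077]
orientation: [60.5, 89.5, 42.2]
force: [-0.2, 0.1, -2.3]
opening: 0.013
```

Run:
```python
from h import *
o=ctrl.get_obs();print(infork(V).round(1),o['opening'],o['force'],tool()[0])
go(V,[.015,.12,.15]);go(V,[.002,0,.13])
```

```text
[-120.2  254.7  185. ] 0.012984757155346941 [-0.21247367  0.126657   -2.34283933] [0.51679988 0.27084513 0.20774976]
[-0.0258, -0.1344, 0.1376] [-0.1, -24.8, -0.4]
[-0.0031, -0.2545, 0.1343] [-0.1, -24.8, -0.4]
```

Call:
{"fn": "drive_tool", "kwargs": {
  "plan": [
    [[-0.01, -0.03, 0.035], [0, -6, 0], 0.05],
    [[-0.02, -0.065, 0.07], [0, -12, 0], 0.05],
    [[-0.026, -0.1, 0.105], [0, -18, -0.2], 0.05],
    [[-0.026, -0.134, 0.138], [0, -24.8, -0.4], 0.05],
    [[-0.02, -0.165, 0.138], [0, -24.8, -0.4], 0.05],
    [[-0.015, -0.2, 0.135], [0, -24.8, -0.4], 0.05],
    [[-0.008, -0.23, 0.134], [0, -24.8, -0.4], 0.05],
    [[-0.003, -0.2545, 0.134], [0, -24.8, -0.4], 0.05],
    [[-0.003, -0.2545, 0.134], [0, -24.8, -0.4], 0.05],
    [[-0.003, -0.2545, 0.134], [0, -24.8, -0.4], 0.05],
    [[-0.003, -0.2545, 0.134], [0, -24.8, -0.4], 0.05],
    [[-0.003, -0.2545, 0.134], [0, -24.8, -0.4], 0.05]
  ]
}}

```text
clock: 10.72
tool_pos: [0.5642, -0.0122, 0.2093]
orientation: [0.0, 65.0, -18.4]
force: [0.2, -0.2, -1.6]
opening: 0.0132
```

Run:
```python
from h import *
o=ctrl.get_obs();print(infork(V).round(1),o['opening'],o['force'],o['orientation'])
im=ctrl.snapshot('wrist');c=cal('wrist')
for t in ['fork_mouth','tongue_hole','post_top','pin']:
    print(t,[(np.round(d['pixel'],1).tolist(),round(d['confidence'],2)) for d in ctrl.landmark_of('wrist',t)][:1])
p,r=tool(); ax=r.as_matrix()[:,0]
print('mouth,post,tip',proj(c,np.r_[fw(V,np.array([[0,0,.028],[.062,0,.064],[0,0,.019]])),[p+ax*.0575]]).round(1))
cv2.imwrite('pics/w6.png',im)
go(V,[.002,0,.09])
```

```text
[  1.7   0.8 129.9] 0.013237147358649549 [ 0.22373299 -0.15592206 -1.63078222] [ 2.94027549e-02  6.49790966e+01 -1.83571840e+01]
fork_mouth [([282.6, 198.4], 0.85)]
tongue_hole [([283.3, 199.0], 0.58)]
post_top []
pin [([518.0, 74.3], 0.72)]
mouth,post,tip [[282.3 198. ]
 [282.3 281.9]
 [282.3 195.2]
 [283.1 216.9]]
[0.0399, -0.0007, 0.0004] [-0.1, 0.0, 0.0]
```

View pics/w6.png

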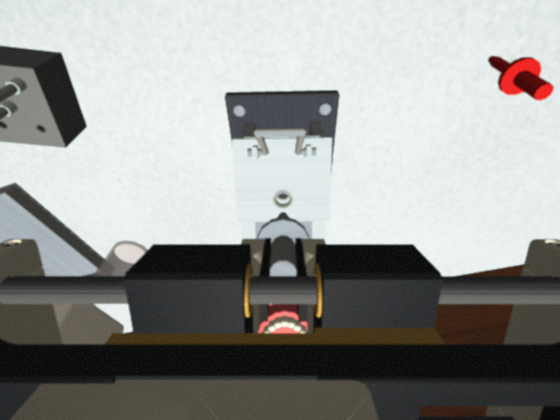

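Call:
{"fn": "drive_tool", "kwargs": {
  "plan": [
    [[0.02, -0.0007, 0.0003], [0, 0, 0], 0.05],
    [[0.037, -0.0007, 0.0003], [0, 0, 0], 0.05],
    [[0.041, -0.0007, 0.0003], [0, 0, 0], 0.05],
    [[0.044, -0.0007, 0.0003], [0, 0, 0], 0.05],
    [[0.047, -0.0007, 0.0003], [0, 0, 0], 0.05],
    [[0.049, -0.0007, 0.0003], [0, 0, 0], 0.05],
    [[0.049, -0.0007, 0.0003], [0, 0, 0], 0.05]
  ]
}}

```text
clock: 11.55
tool_pos: [0.584, -0.0194, 0.1654]
orientation: [0.1, 65.0, -18.3]
force: [-0.4, 1.0, -1.1]
opening: 0.013
```

```bash
cat > st.py <<'E'
from h import *
o=ctrl.get_obs();F=fpose(V)[1].inv().apply(o['force']);print('TCP fork',infork(V).round(1),'tip',(infork(V)-[0,0,57.5]).round(1),'F fork',F.round(1),round(o['opening'],4),o['orientation'].round(1),o['clock'])
E
python3 st.py
```

```text
TCP fork [ 2.2  0.2 81.2] tip [ 2.2  0.2 23.7] F fork [-1.1  0.8 -0.7] 0.013 [  0.1  65.  -18.3] 11.55
```

Call:
{"fn": "drive_tool", "kwargs": {
  "plan": [
    [[0.002, 0, 0], [0, 0, 0], 0.05],
    [[0.004, 0, 0], [0, 0, 0], 0.05],
    [[0.0055, 0, 0], [0, 0, 0], 0.05],
    [[0.007, 0, 0], [0, 0, 0], 0.05],
    [[0.0085, 0, 0], [0, 0, 0], 0.05],
    [[0.0085, 0, 0], [0, 0, 0], 0.05]
  ]
}}

```text
clock: 12.05
tool_pos: [0.5878, -0.0205, 0.1578]
orientation: [0.1, 64.9, -18.3]
force: [1.0, -0.1, -0.5]
opening: 0.0135
```

```bash
python3 st.py
```

```text
TCP fork [ 2.5  0.4 72.6] tip [ 2.5  0.4 15.1] F fork [ 0.7  0.2 -0.9] 0.0135 [  0.1  64.9 -18.3] 12.05
```

Call:
{"fn": "drive_tool", "kwargs": {
  "plan": [
    [[0.001, -0.0002, -0.0008], [0, 0, 0], 0.05],
    [[0.002, -0.0003, -0.0016], [0, 0, 0], 0.05],
    [[0.003, -0.0003, -0.0022], [0, 0, 0], 0.05],
    [[0.004, -0.0003, -0.0024], [0, 0, 0], 0.05],
    [[0.004, -0.0003, -0.0024], [0, 0, 0], 0.05]
  ]
}}

```text
clock: 12.47
tool_pos: [0.5877, -0.0204, 0.1535]
orientation: [0.2, 64.9, -18.2]
force: [2.2, 0.5, 3.2]
opening: 0.0132
```

```bash
python3 st.py
```

```text
TCP fork [ 0.6  0.4 68.8] tip [ 0.6  0.4 11.3] F fork [3.1 1.2 2. ] 0.0132 [  0.2  64.9 -18.2] 12.4667
```

Call:
{"fn": "drive_tool", "kwargs": {
  "plan": [
    [[0.001, -0.0003, -0.0005], [0, 0, 0], 0.05],
    [[0.002, -0.0003, -0.0006], [0, 0, 0], 0.05],
    [[0.003, -0.0003, -0.0006], [0, 0, 0], 0.05],
    [[0.004, -0.0003, -0.0006], [0, 0, 0], 0.05],
    [[0.005, -0.0003, -0.0006], [0, 0, 0], 0.05],
    [[0.006, -0.0003, -0.0006], [0, 0, 0], 0.05]
  ]
}}

```text
clock: 12.97
tool_pos: [0.5899, -0.0216, 0.149]
orientation: [0.2, 65.0, -18.1]
force: [2.4, 0.6, 1.8]
opening: 0.013
```

```bash
python3 st.py
```

```text
TCP fork [ 1.  -0.1 63.7] tip [ 1.  -0.1  6.2] F fork [2.6 1.3 0.7] 0.013 [  0.2  65.  -18.1] 12.9667
```

Call:
{"fn": "drive_tool", "kwargs": {
  "plan": [
    [[0.002, 0, -0.0006], [0, 0, 0], 0.05],
    [[0.004, 0, -0.0006], [0, 0, 0], 0.05],
    [[0.006, 0, -0.0006], [0, 0, 0], 0.05],
    [[0.008, 0, -0.0006], [0, 0, 0], 0.05],
    [[0.01, 0, -0.0006], [0, 0, 0], 0.05]
  ]
}}

```text
clock: 13.38
tool_pos: [0.5939, -0.0236, 0.1421]
orientation: [0.3, 65.4, -17.9]
force: [1.3, 2.6, 3.5]
opening: 0.0134
```

```bash
python3 st.py
```

```text
TCP fork [ 2.1 -0.7 55.5] tip [ 2.1 -0.7 -2. ] F fork [1.8 2.9 3. ] 0.0134 [  0.3  65.4 -17.9] 13.3833
```

```bash
python3 -c "
from h import *
go(V,[.001,0,.0405])"
```

```text
[0.015, 0.0007, -0.001] [0.0, -0.4, -0.2]
```

Call:
{"fn": "drive_tool", "kwargs": {
  "plan": [
    [[0.002, 0.0004, -0.0005], [0, -0.2, -0.1], 0.05],
    [[0.004, 0.0006, -0.0006], [0, -0.4, -0.2], 0.05],
    [[0.006, 0.0007, -0.0006], [0, -0.4, -0.2], 0.05],
    [[0.008, 0.0007, -0.0006], [0, -0.4, -0.2], 0.05],
    [[0.01, 0.0007, -0.0006], [0, -0.4, -0.2], 0.05],
    [[0.011, 0.0007, -0.0006], [0, -0.4, -0.2], 0.05]
  ]
}}

```text
clock: 13.88
tool_pos: [0.5983, -0.0255, 0.1361]
orientation: [0.0, 65.7, -18.0]
force: [-2.9, 6.5, 0.7]
opening: 0.0132
```

```bash
python3 st.py
```

```text
TCP fork [ 3.9 -1.1 48. ] tip [ 3.9 -1.1 -9.5] F fork [-4.   5.3  2.7] 0.0132 [  0.   65.7 -18. ] 13.8833
```

Call:
{"fn": "drive_tool", "kwargs": {
  "plan": [
    [[0, 0, 0], [0, 0, 0], 0.05],
    [[0, 0, 0], [0, 0, 0], 0.05],
    [[0, 0, 0], [0, 0, 0], 0.05]
  ]
}}

```text
clock: 14.13
tool_pos: [0.598, -0.0252, 0.1354]
orientation: [0.0, 65.8, -18.0]
force: [0.7, 5.4, -2.0]
opening: 0.0132
```

```bash
python3 st.py; python3 -c "
from h import *
go(V,[.001,0,.0405])"
```

```text
TCP fork [ 3.2 -1.  47.6] tip [ 3.2 -1.  -9.9] F fork [-1.8  5.3 -1.4] 0.0132 [  0.   65.8 -18. ] 14.1333
[0.0071, 0.001, -0.0021] [0.2, -0.8, -0.1]
```

Call:
{"fn": "drive_tool", "kwargs": {
  "plan": [
    [[0.001, 0.001, -0.0008], [0.1, -0.4, 0], 0.05],
    [[0.002, 0.0015, -0.001], [0.1, -0.6, 0], 0.05],
    [[0.003, 0.0015, -0.001], [0.1, -0.8, 0], 0.05],
    [[0.004, 0.0015, -0.001], [0.1, -0.8, 0], 0.05],
    [[0.004, 0.0015, -0.001], [0.1, -0.8, 0], 0.05]
  ]
}}

```text
clock: 14.55
tool_pos: [0.5993, -0.026, 0.1358]
orientation: [0.2, 65.7, -17.8]
force: [-4.3, 5.3, -2.2]
opening: 0.0126
```

```bash
python3 st.py; python3 -c "
from h import *
go(V,[.001,0,.0405])"
```

```text
TCP fork [ 4.8 -1.2 47.4] tip [  4.8  -1.2 -10.1] F fork [-6.1  3.7  0.4] 0.0126 [  0.2  65.7 -17.8] 14.55
[0.0069, 0.0012, -0.0037] [0.3, -0.7, -0.2]
```

Run:
```python
from h import *
print(ctrl.get_obs()['moment'])
b=ctrl.snapshot('side')[110:270,180:360]; a=ctrl.snapshot('wrist')[150:310,180:360]
cv2.imwrite('pics/c7.png',np.hstack([cv2.resize(x,None,fx=2.2,fy=2.2,interpolation=2) for x in (b,a)]))
```

```text
[2.68273487 2.88117395 0.75822937]
```

View pics/c7.png

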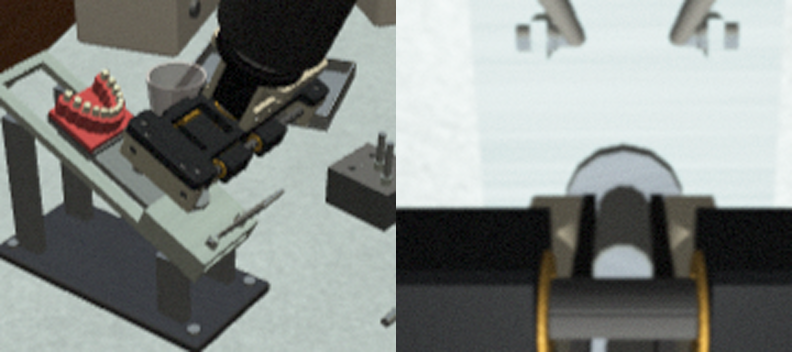

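Run:
```python
from h import *
o=ctrl.get_obs();print(o['joint_pos'].round(2),o['tau'].round(1));print(infork(V))
im=ctrl.snapshot('wrist');c=cal('wrist')
for t in ['fork_mouth','pin','post_top']:
    print(t,[(np.round(d['pixel'],1).tolist(),round(d['confidence'],2)) for d in ctrl.landmark_of('wrist',t)][:2])
p,r=tool();ax=r.as_matrix()[:,0]
print(proj(c,np.r_[[p+ax*.0125],[p-ax*.0255],fw(V,[[0,0,.028],[-.042,.016,.037],[-.042,-.016,.037],[.022,.0,.028]])]).round(1))
```

```text
[  18.09    6.2   -52.25   51.44  -17.97 -173.6 ] [ -3.4 -32.4  24.1   2.8  -1.5   0. ]
[ 4.74571866 -1.22883121 47.37005502]
fork_mouth [([281.2, 229.2], 0.97), ([282.1, 141.3], 0.3)]
pin [([283.6, 238.9], 0.82), ([283.1, 140.6], 0.71)]
post_top []
[[283.5 242.3]
 [283.6 275.2]
 [285.3 231. ]
 [314.8 166.7]
 [257.2 166.4]
 [285.1 262.9]]
```

Joint 6 is at its range limit (-173.6°), which explains the sideways drift. I'll turn the gripper about the pin's own axis to move away from the limit.

Call:
{"fn": "drive_tool", "kwargs": {
  "plan": [
    [[-0.001, 0, 0], [-5, 0, 0], 0.05],
    [[-0.001, 0, -0.001], [-10, 0, 0], 0.05],
    [[-0.001, 0.0005, -0.002], [-15, -0.3, 0], 0.05],
    [[-0.001, 0.001, -0.003], [-20, -0.5, 0], 0.05],
    [[-0.001, 0.001, -0.003], [-25, -0.7, 0], 0.05],
    [[-0.001, 0.001, -0.003], [-25, -0.7, 0], 0.05]
  ]
}}

```text
clock: 15.35
tool_pos: [0.597, -0.024, 0.136]
orientation: [-24.7, 64.9, -17.4]
force: [1.9, 3.9, -1.2]
opening: 0.0135
```

```bash
cat >> st.py <<'E'
print(o['joint_pos'].round(1))
R0=toolR(V); p,r=tool()
ax=fpose(V)[1].inv().apply(r.as_matrix()); print('tool axes in fork',ax.round(3).tolist())
def goa(X,a=-25): # a: turn about pin axis from s=1 pose
    d,w=delta(fw(V,X),R0*Ro.from_euler('x',a,degrees=True)); print('goa',d.round(4).tolist(),w.round(1).tolist())
goa([.0005,0,.0405]);goa([.0005,0,.0475])
E
python3 st.py
```

```text
TCP fork [ 2.3 -0.1 48.7] tip [ 2.3 -0.1 -8.8] F fork [ 0.   4.3 -1.3] 0.0135 [-24.7  64.9 -17.4] 15.35
[  16.7    5.7  -54.    56.9  -16.4 -152.6]
tool axes in fork [[0.758, 0.042, 0.651], [-0.323, 0.891, 0.319], [-0.567, -0.452, 0.689]]
goa [0.0082, 0.0008, -0.0016] [0.5, 0.2, -0.3]
goa [0.0012, 0.0008, -0.0016] [0.5, 0.2, -0.3]
```

Call:
{"fn": "drive_tool", "kwargs": {
  "plan": [
    [[0.001, 0.0008, -0.001], [0.5, 0.2, -0.3], 0.05],
    [[0.0025, 0.001, -0.0016], [0.5, 0.2, -0.3], 0.05],
    [[0.004, 0.001, -0.0016], [0.5, 0.2, -0.3], 0.05],
    [[0.0055, 0.001, -0.0016], [0.5, 0.2, -0.3], 0.05],
    [[0.0055, 0.001, -0.0016], [0.5, 0.2, -0.3], 0.05]
  ]
}}

```text
clock: 15.77
tool_pos: [0.5981, -0.0239, 0.1303]
orientation: [-24.9, 65.0, -18.2]
force: [4.5, 3.1, 0.8]
opening: 0.013
```

```bash
python3 st.py
```

```text
TCP fork [ 0.8  0.3 43.1] tip [  0.8   0.3 -14.4] F fork [ 3.4  4.3 -0.7] 0.013 [-24.9  65.  -18.2] 15.7667
[  15.5    6.3  -54.6   60.5  -15.7 -155.8]
tool axes in fork [[0.754, 0.051, 0.655], [-0.332, 0.89, 0.313], [-0.567, -0.453, 0.688]]
goa [0.0026, -0.0001, -0.0004] [-0.0, 0.0, -0.0]
goa [-0.0044, -0.0001, -0.0004] [-0.0, 0.0, -0.0]
```

Call:
{"fn": "drive_tool", "kwargs": {
  "plan": [
    [[0.001, 0, -0.0003], [0, 0, 0], 0.05],
    [[0.002, 0, -0.0003], [0, 0, 0], 0.05],
    [[0.003, 0, -0.0003], [0, 0, 0], 0.05],
    [[0.004, 0, -0.0003], [0, 0, 0], 0.05],
    [[0.004, 0, -0.0003], [0, 0, 0], 0.05]
  ]
}}

```text
clock: 16.18
tool_pos: [0.5995, -0.0244, 0.1275]
orientation: [-24.8, 64.9, -18.1]
force: [-6.3, 3.6, 13.0]
opening: 0.0132
```

```bash
python3 st.py
```

```text
TCP fork [ 0.9  0.3 39.9] tip [  0.9   0.3 -17.6] F fork [-1.   1.5 14.8] 0.0132 [-24.8  64.9 -18.1] 16.1833
[  14.4    6.5  -55.1   63.3  -14.8 -157.7]
tool axes in fork [[0.755, 0.052, 0.654], [-0.332, 0.89, 0.313], [-0.566, -0.453, 0.689]]
goa [-0.0006, -0.0001, -0.0005] [-0.0, 0.1, -0.0]
goa [-0.0076, -0.0001, -0.0005] [-0.0, 0.1, -0.0]
```

Call:
{"fn": "drive_tool", "kwargs": {
  "plan": [
    [[-0.0005, 0, 0], [0, 0, 0], 0.05],
    [[-0.0005, 0, 0], [0, 0, 0], 0.5],
    [[-0.0005, 0, 0], [0, 0, 0], 0.5],
    [[-0.0005, 0, 0], [0, 0, 0], 0.5],
    [[-0.0005, 0, 0], [0, 0, 0], 0.5],
    [[-0.0005, 0, 0], [0, 0, 0], 0.5],
    [[-0.03, 0, 0], [0, 0, 0], 0.5],
    [[-0.07, 0, 0], [0, 0, 0], 0.5],
    [[-0.1, 0, 0], [0, 0, 0], 0.5],
    [[-0.1, 0, 0], [0, 0, 0], 0.5],
    [[-0.1, 0, 0], [0, 0, 0], 0.5]
  ]
}}

```text
clock: 17.1
tool_pos: [0.5599, -0.0093, 0.2211]
orientation: [-24.2, 64.7, -17.4]
force: [0.2, -0.6, -0.6]
opening: 0.0439
```

```bash
python3 st.py
python3 - <<'E'
from h import *
im=ctrl.snapshot('wrist');c=cal('wrist')
for t in ['pin','bail_bar']:
    print(t,[(np.round(d['pixel'],1).tolist(),round(d['confidence'],2)) for d in ctrl.landmark_of('wrist',t)][:2])
print(proj(c,fw(V,np.array([[0,0,.028],[0,0,.066]]+[[-.042+.07*np.cos(a),0,.037+.07*np.sin(a)] for a in (1.8,1.9,2.0)]))).round(1))
cv2.imwrite('pics/w8.png',cv2.resize(im[80:300,150:430],None,fx=2.4,fy=2.4))
E
```

```text
TCP fork [  2.1   2.2 142.7] tip [ 2.1  2.2 85.2] F fork [ 0.1 -0.5 -0.7] 0.0439 [-24.2  64.7 -17.4] 17.1
[  28.6   -3.6  -46.3   33.6  -33.7 -137.9]
tool axes in fork [[0.758, 0.052, 0.65], [-0.328, 0.892, 0.312], [-0.563, -0.45, 0.693]]
goa [0.1021, -0.0016, -0.0032] [-0.1, 0.5, -0.2]
goa [0.0951, -0.0016, -0.0031] [-0.1, 0.5, -0.2]
pin [([509.1, 178.9], 0.89), ([282.0, 191.9], 0.79)]
bail_bar [([322.8, 140.7], 0.84)]
[[283.1 194.5]
 [283.2 207.6]
 [322.5 147.8]
 [327.  137.6]
 [331.2 127.6]]
```

View pics/w8.png

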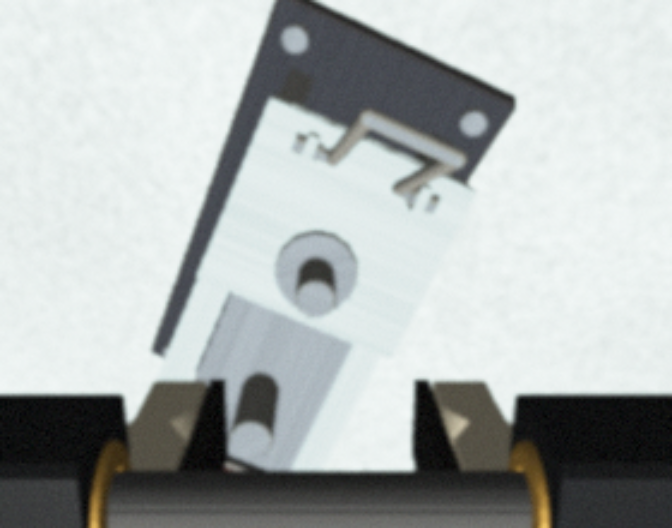

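```bash
cat > bl.py <<'E'
from h import *
import sys
def w(X,t,a=-15):
    R=toolR(V)*Ro.from_euler('y',t,degrees=True)*Ro.from_euler('x',a,degrees=True)
    d,r=delta(fw(V,np.array(X)/1e3),R); print(X,t,d.round(4).tolist(),r.round(1).tolist())
o=ctrl.get_obs();print(infork(V).round(1),'F',fpose(V)[1].inv().apply(o['force']).round(1),o['joint_pos'].round(1),round(o['clock'],2))
for s in sys.argv[1:]:
    v=[float(q) for q in s.split(',')]; w(v[:3],v[3])
E
python3 bl.py 0,0,160,25 -95,0,140,25 -92,0,90,25
```

```text
[ 1.000e-01 -4.000e-01  1.391e+02] F [ 0.2 -0.  -1.1] [  28.4   -3.3  -46.5   33.8  -33.6 -137.9] 17.25
[0.0, 0.0, 160.0] 25.0 [-0.0209, 0.0004, 0.0001] [9.8, 23.6, 8.6]
[-95.0, 0.0, 140.0] 25.0 [-0.001, 0.0405, -0.086] [9.8, 23.6, 8.6]
[-92.0, 0.0, 90.0] 25.0 [0.049, 0.0393, -0.0834] [9.8, 23.6, 8.6]
```

Call:
{"fn": "drive_tool", "kwargs": {
  "plan": [
    [[-0.015, 0, 0], [2.5, 6, 2.2], 0],
    [[-0.021, 0, 0], [5, 12, 4.3], 0],
    [[-0.021, 0.01, -0.02], [7.5, 18, 6.5], 0],
    [[-0.015, 0.025, -0.05], [9.8, 23.6, 8.6], 0],
    [[-0.001, 0.04, -0.086], [9.8, 23.6, 8.6], 0],
    [[-0.001, 0.04, -0.086], [9.8, 23.6, 8.6], 0],
    [[-0.001, 0.04, -0.086], [9.8, 23.6, 8.6], 0],
    [[-0.001, 0.04, -0.086], [9.8, 23.6, 8.6], 0],
    [[-0.001, 0.04, -0.086], [9.8, 23.6, 8.6], 0]
  ]
}}

```text
clock: 18.0
tool_pos: [0.4775, 0.0148, 0.1778]
orientation: [-46.5, 90.0, -49.7]
force: [0.2, 0.6, 1.6]
opening: 0.0009
```

```bash
python3 bl.py -92,0,90,25
```

```text
[-93.9  -0.7 139.6] F [0.6 0.6 1.4] [  25.5    4.1  -27.6    0.   -58.4 -118.8] 18.0
[-92.0, 0.0, 90.0] 25.0 [0.0442, -0.0052, 0.0221] [0.0, 0.0, 0.0]
```

Call:
{"fn": "drive_tool", "kwargs": {
  "plan": [
    [[0.02, -0.003, 0.01], [0, 0, 0], 0],
    [[0.044, -0.005, 0.022], [0, 0, 0], 0],
    [[0.044, -0.005, 0.022], [0, 0, 0], 0],
    [[0.044, -0.005, 0.022], [0, 0, 0], 0]
  ]
}}

```text
clock: 18.33
tool_pos: [0.4992, 0.008, 0.1332]
orientation: [-132.6, 89.9, -135.9]
force: [-0.5, 0.3, 1.1]
opening: 0.0004
```

```bash
python3 bl.py -70,0,90,25 -50,0,91,25 -30,0,91,25 -5,0,90,20 5,0,84,15
```

```text
[-92.1  -0.3  89.7] F [-0.1  0.1  1.3] [ 2.360e+01  8.900e+00 -2.850e+01  1.000e-01 -5.270e+01 -1.169e+02] 18.33
[-70.0, 0.0, 90.0] 25.0 [-0.0097, -0.0048, 0.0193] [-0.0, -0.1, 0.1]
[-50.0, 0.0, 91.0] 25.0 [-0.0191, -0.0094, 0.0364] [-0.0, -0.1, 0.1]
[-30.0, 0.0, 91.0] 25.0 [-0.0275, -0.0141, 0.0539] [-0.0, -0.1, 0.1]
[-5.0, 0.0, 90.0] 20.0 [-0.0372, -0.0201, 0.0762] [-0.0, -4.9, -1.2]
[5.0, 0.0, 84.0] 15.0 [-0.036, -0.0231, 0.0874] [-0.0, -9.7, -2.5]
```

Call:
{"fn": "drive_tool", "kwargs": {
  "plan": [
    [[-0.005, -0.0024, 0.01], [0, 0, 0], 0],
    [[-0.0097, -0.0048, 0.0193], [0, 0, 0], 0],
    [[-0.0145, -0.007, 0.028], [0, 0, 0], 0],
    [[-0.019, -0.0094, 0.0364], [0, 0, 0], 0],
    [[-0.0233, -0.0117, 0.045], [0, 0, 0], 0],
    [[-0.0275, -0.014, 0.054], [0, 0, 0], 0],
    [[-0.0275, -0.014, 0.054], [0, 0, 0], 0]
  ]
}}

```text
clock: 18.92
tool_pos: [0.5547, -0.0093, 0.1618]
orientation: [-63.9, 89.9, -67.2]
force: [0.2, 0.0, 0.5]
opening: 0.0002
```

```bash
python3 bl.py -17,0,91,22 -5,0,90,20 5,0,84,15 14,0,75,10
python3 - <<'E'
from h import *
for n in('side','scene'):
    ctrl.snapshot(n);L=ctrl.landmark_of(n,'bail_bar');c=cal(n)
    print(n,[(np.round(d['pixel'],1).tolist(),round(d['confidence'],2)) for d in L][:3],proj(c,fw(V,np.array([[-.042+.07*np.cos(a),0,.037+.07*np.sin(a)] for a in (.9,1.2,1.5,1.87)]))).round(0).tolist())
E
```

```text
[-27.4   0.6  91. ] F [0.4 0.1 0.3] [ 1.930e+01  1.230e+01 -1.990e+01  1.000e-01 -5.780e+01 -1.127e+02] 18.92
[-17.0, 0.0, 91.0] 22.0 [-0.0044, -0.003, 0.009] [-0.1, -2.9, -0.7]
[-5.0, 0.0, 90.0] 20.0 [-0.0085, -0.0059, 0.0199] [-0.1, -4.8, -1.2]
[5.0, 0.0, 84.0] 15.0 [-0.0073, -0.0089, 0.0311] [-0.0, -9.6, -2.5]
[14.0, 0.0, 75.0] 10.0 [-0.0029, -0.012, 0.0426] [-0.0, -14.5, -3.8]
side [([275.0, 182.9], 0.45)] [[275.0, 181.0], [284.0, 184.0], [293.0, 190.0], [302.0, 200.0]]
scene [([268.5, 195.7], 0.64)] [[269.0, 201.0], [263.0, 195.0], [258.0, 191.0], [252.0, 191.0]]
```

Call:
{"fn": "drive_tool", "kwargs": {
  "plan": [
    [[-0.0044, -0.003, 0.009], [0, -2.9, -0.7], 0],
    [[-0.0085, -0.0059, 0.02], [0, -4.8, -1.2], 0],
    [[-0.008, -0.0075, 0.0255], [0, -7.2, -1.8], 0],
    [[-0.0073, -0.0089, 0.031], [0, -9.6, -2.5], 0],
    [[-0.005, -0.0105, 0.037], [0, -12, -3.2], 0],
    [[-0.003, -0.012, 0.0426], [0, -14.5, -3.8], 0],
    [[-0.003, -0.012, 0.0426], [0, -14.5, -3.8], 0]
  ]
}}

```text
clock: 19.7
tool_pos: [0.5923, -0.0237, 0.1625]
orientation: [-15.3, 75.1, -18.6]
force: [-1.4, -1.1, -0.4]
opening: 0.0001
```

```bash
python3 bl.py 22,0,62,8 25,0,50,7 26,0,43,7 26,0,40,7
python3 - <<'E'
from h import *
for n in('side','scene'):
    ctrl.snapshot(n);L=ctrl.landmark_of(n,'bail_bar');c=cal(n)
    print(n,[(np.round(d['pixel'],1).tolist(),round(d['confidence'],2)) for d in L][:3],proj(c,fw(V,np.array([[-.042+.07*np.cos(a),0,.037+.07*np.sin(a)] for a in (0,.25,.5,.75,1)]))).round(0).tolist())
E
```

```text
[ 9.3 -1.3 74.6] F [-1.  -1.5 -0. ] [  22.5    7.8  -33.5   15.9  -38.3 -127.3] 19.7
[22.0, 0.0, 62.0] 8.0 [0.0102, -0.0025, 0.0145] [0.0, -2.0, -0.5]
[25.0, 0.0, 50.0] 7.0 [0.0215, -0.0038, 0.0194] [0.0, -3.0, -0.7]
[26.0, 0.0, 43.0] 7.0 [0.0282, -0.0044, 0.0215] [0.0, -3.0, -0.7]
[26.0, 0.0, 40.0] 7.0 [0.0312, -0.0045, 0.022] [0.0, -3.0, -0.7]
side [] [[257.0, 190.0], [260.0, 186.0], [265.0, 182.0], [271.0, 181.0], [278.0, 182.0]]
scene [([279.9, 209.4], 0.46)] [[283.0, 225.0], [281.0, 218.0], [277.0, 211.0], [272.0, 204.0], [267.0, 198.0]]
```

Call:
{"fn": "drive_tool", "kwargs": {
  "plan": [
    [[-0.001, -0.0015, 0.007], [0, -1, 0], 0],
    [[-0.001, -0.0025, 0.0125], [0, -2, -0.5], 0],
    [[-0.001, -0.0025, 0.0145], [0, -2, -0.5], 0],
    [[-0.001, -0.0025, 0.0145], [0, -2, -0.5], 0]
  ]
}}

```text
clock: 20.23
tool_pos: [0.6082, -0.0265, 0.1686]
orientation: [-15.0, 73.1, -18.3]
force: [0.6, 0.1, -0.0]
opening: 0.0007
```

```bash
python3 bl.py 23,0,62,8 26,0,50,7 27,0,43,7 27,0,40,7
```

```text
[26.4  1.  73.5] F [ 0.5  0.3 -0.2] [  22.1    8.   -33.8   18.5  -36.5 -129.2] 20.23
[23.0, 0.0, 62.0] 8.0 [0.0118, -0.0005, -0.0019] [-0.0, -0.1, -0.0]
[26.0, 0.0, 50.0] 7.0 [0.0233, -0.0017, 0.0026] [-0.0, -1.0, -0.3]
[27.0, 0.0, 43.0] 7.0 [0.0301, -0.0022, 0.0045] [-0.0, -1.0, -0.3]
[27.0, 0.0, 40.0] 7.0 [0.033, -0.0023, 0.0049] [-0.0, -1.0, -0.3]
```

Call:
{"fn": "drive_tool", "kwargs": {
  "plan": [
    [[0.006, -0.001, -0.001], [0, -0.3, 0], 0],
    [[0.012, -0.001, -0.0015], [0, -0.6, -0.2], 0],
    [[0.018, -0.0015, 0.001], [0, -1, -0.3], 0],
    [[0.024, -0.0018, 0.0026], [0, -1, -0.3], 0],
    [[0.029, -0.002, 0.004], [0, -1, -0.3], 0],
    [[0.0315, -0.0023, 0.0045], [0, -1, -0.3], 0],
    [[0.0325, -0.0023, 0.0049], [0, -1, -0.3], 0],
    [[0.0325, -0.0023, 0.0049], [0, -1, -0.3], 0]
  ]
}}

```text
clock: 20.9
tool_pos: [0.6215, -0.0323, 0.1385]
orientation: [-15.2, 72.1, -18.5]
force: [0.5, -0.1, -0.5]
opening: 0.0003
```

```bash
python3 bl.py 26,0,39,7
```

```text
[26.8 -0.3 40. ] F [ 0.2  0.1 -0.6] [  20.8   10.7  -36.7   22.6  -30.5 -132.5] 20.9
[26.0, 0.0, 39.0] 7.0 [0.0011, 0.0004, -0.0005] [-0.0, -0.1, 0.1]
```

Lower gently until I feel contact.

Call:
{"fn": "drive_tool", "kwargs": {
  "plan": [
    [[0.001, 0, 0], [0, 0, 0], 0],
    [[0.002, 0, 0], [0, 0, 0], 0],
    [[0.003, 0, 0], [0, 0, 0], 0],
    [[0.003, 0, 0], [0, 0, 0], 0]
  ]
}}

```text
clock: 21.23
tool_pos: [0.6224, -0.0325, 0.1369]
orientation: [-15.1, 72.0, -18.5]
force: [-9.5, 1.8, 12.6]
opening: 0.0006
```

```bash
python3 bl.py
```

```text
[26.9 -0.2 38.1] F [-3.4 -1.3 15.4] [  20.7   10.9  -36.9   22.9  -30.1 -132.7] 21.23
```

Call:
{"fn": "drive_tool", "kwargs": {
  "plan": [
    [[-0.005, 0, 0], [0, 0, 0], 0],
    [[-0.03, 0, 0], [0, 0, 0], 0],
    [[-0.07, 0, 0], [0, 0, 0], 0],
    [[-0.11, 0, 0], [0, 0, 0], 0],
    [[-0.13, 0, 0], [0, 0, 0], 0],
    [[-0.13, 0, 0], [0, 0, 0], 0],
    [[-0.13, 0, 0], [0, 0, 0], 0]
  ]
}}

```text
clock: 21.82
tool_pos: [0.5847, -0.0192, 0.2626]
orientation: [-14.6, 71.9, -17.9]
force: [-0.7, 0.7, -1.1]
opening: 0.0006
```

Run:
```python
from h import *
print(infork(V).round(1),ctrl.get_obs()['force'])
im=ctrl.snapshot('wrist');c=cal('wrist')
A=(0,.13,.25)
B=fw(V,np.array([[0,0,.028]]+[[-.042+.07*np.cos(a),0,.037+.07*np.sin(a)] for a in A]))
for t in ['pin','bail_bar','post_top']:
    print(t,[(np.round(d['pixel'],1).tolist(),round(d['confidence'],2)) for d in ctrl.landmark_of('wrist',t)][:2])
print(proj(c,B).round(1).tolist())
s=ctrl.snapshot('side');print([(np.round(d['pixel'],1).tolist(),round(d['confidence'],2)) for d in ctrl.landmark_of('side','bail_bar')],proj(cal('side'),B).round(1).tolist())
k=lambda x:cv2.resize(x,None,fx=2.2,fy=2.2,interpolation=2)
cv2.imwrite('pics/c9.png',np.hstack([k(im[100:280,190:370]),k(s[130:310,170:350])]))
```

```text
[ 43.8   0.6 169. ] [-0.73213731  0.65840377 -1.13164694]
pin [([289.2, 163.7], 0.77)]
bail_bar [([283.8, 191.6], 0.73)]
post_top [([275.3, 227.8], 0.91)]
[[290.3, 164.0], [283.3, 192.4], [283.8, 193.2], [284.5, 192.9]]
[([257.5, 193.3], 0.45)] [[265.4, 202.3], [256.8, 190.3], [258.4, 187.7], [260.3, 185.6]]
```

View pics/c9.png

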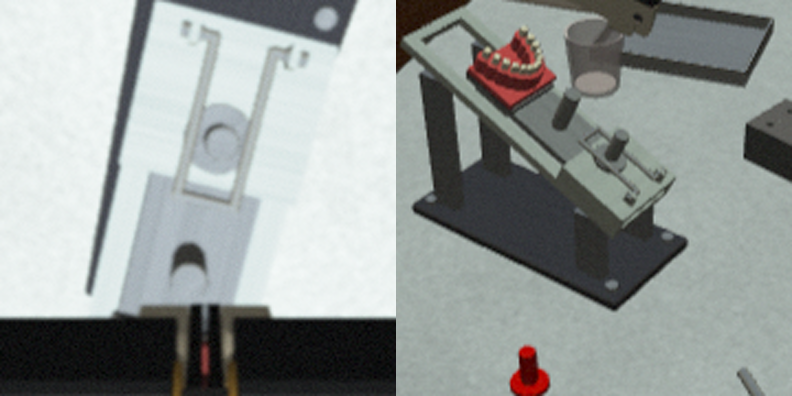

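The picture shows the bail lying flat over the flange. The cross bar is at about (284,191) in the wrist view, where 0 rad predicts (283,192). The pin is home and the gripper is clear, so I'm handing in.

```bash
python3 -c "
from h import *
print(ctrl.close_job(), ctrl.get_obs()['clock'])"
```

```text
the job is handed in; nothing more can be done
the job is handed in; nothing more can be done
```

The job is done and handed in at about 22 s of the 64 s allowed; the hand-in gives no verdict.

- **Carriage:** I gripped the post and slid the carriage to about -3 mm, held for over half a second. After I let go it sprang back to about +4 mm.
- **Pin:** I took the steel pin from the white block and fed it in by feel. Its taper drew the tongue back in line, and the flange seated at about 15 N.
- **Bail:** I flipped it over the pin with shut fingers and pressed it down with about 15 N, then lifted clear.

**Last checks:** In the wrist view the pin and the bail bar were within about 1.5 px of where they should be, with the bail at 0 rad. The side view put the bar about 3 px off. The camera could not resolve small bail angles well, so "flat" rests mainly on the picture and the pressing contact. The gripper was about 130 mm clear with about 1.5 N on the force reading. I bumped nothing else that I noticed, but I did not measure the other things again.

**One problem on the way:** Joint 6 ran up to its range limit (-173.60 of -173.66°) during insertion and pushed the tool sideways by up to 5 mm. Forces stayed below about 8 N. I fixed it by turning the gripper 25° about the pin's axis.

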